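Seat a marble carving on its hidden dowel

TASK

Grip the small white marble carving that stands on the timber block and, without lifting it, slide it level off the block over the black granite plinth until the socket under its foot finds the steel pin and it drops on, sitting flat and square on the plinth. Press it firmly down onto the granite, with a push of about 10 N (a kilo), and finish like that: still gripping the carving and pressing it down, not letting go. Leave the tools and stones lying around where they are.

Things in the scene. Friction and masses are not known exactly. Their poses are not given: they have to be found in the camera images.
- carving: Loose white marble carving, 0.66 to 0.9 kg: a foot of 100 (x) x 90 (y) x 20 mm high and on it an upright flame-shaped blade, its point 126 mm above the underside. Origin: centre of the foot's underside, z up. A blind round socket, 15 mm across and 14 mm deep, lies under the foot exactly at the origin. It starts on the block, turned up to 0.35 rad against the plinth and up to 20 mm off to the side.
- grip (a point): Point in the carving's blade, 80 mm above its origin, where to grip: the blade is 26 mm thick along y, with flat upright faces (facing +y and -y) from 20 to 90 mm above the underside, at least 30 mm wide; along x it is 54 to 68 mm wide. Its point is 46 mm above this point. Dragged along x, it may tip a little about y between the pads; easing the grip lets it settle flat.
- plinth: Fixed black granite plinth, 120 (x) x 110 (y) x 40 mm high; chalk lines on its top cross at the pin and outline where the foot goes. Origin: centre of its underside, 30 mm above the bench; z up. The block butts on its -x side, so the carving slides along the plinth's +x, about 0.13 m; it sits square when its x is parallel to the plinth's x. Plinth and block may stand anywhere, turned any way.
- pin_tip (a point): Top of the fixed steel pin in the middle of the plinth: 12 mm across, standing 10 mm proud of the granite, its last 4 mm a bullet nose tapering to 5 mm. Fully home, the carving's origin is 10 mm below this point. The foot hides the pin once it is over it.
- block: Fixed squared timber block, 140 x 140 x 54 mm, beside the plinth. Its top is 14 mm above the plinth's top and 4 mm above the pin's, so the foot slides off it just clear of the pin. Its edge next to the plinth lies 60 mm from the pin's axis: a square foot over the pin clears it by 10 mm. Origin: centre of its underside, axes parallel to the plinth's.
- turntable: Fixed (locked) round grey turntable, 340 mm across and 30 mm high, that carries plinth and block. Origin: centre of its underside.
- diamond_pad: Bystander: loose green and black diamond hand pad, 86 x 52 x 26 mm, lying on the turntable beside block and plinth. Origin: centre of its underside.
- mallet: Bystander: loose wooden carver's mallet standing on its round head (94 mm across), 236 mm high. Origin: centre of its underside.
- point_chisel: Bystander: loose steel point chisel, 220 mm long, 15 mm thick, lying along its x. Origin: near its middle, on the bench.
- flat_chisel: Bystander: loose steel flat chisel, 220 mm long, 15 mm thick, lying along its x. Origin: near its middle, on the bench.
- square: Bystander: loose carpenter's square lying flat, stock 110 mm along its y at the origin, steel blade 168 mm long towards its -x, 16 mm high.
- tube: Bystander: loose closed white adhesive tube, about 160 mm long, lying along its x, 36 mm high. Origin: under its middle.
- grinder: Bystander: loose cordless angle grinder lying on its disc, about 320 mm long from the disc (125 mm across, at the origin) to the battery at its -x end, side handle towards +y; 82 mm high.
- stone_disc: Bystander: loose white stone disc, 160 mm across, 40 mm high. Origin: centre of its underside.
Mind the look-alikes: they are no part of the job. What is shaped like the carving but pink is not meant.

How it is judged:
By the outcome, as a careful person would: the job done as asked, in the order asked, and still so for the second after the job is handed in, while the arm keeps its last pose, push and grip.
It also fails if it takes over 42 s, if anything falls off the work surface, if the arm or the gripper's body presses on something with over 40 N, if the wrist force passes 120 N, or if a joint passes its speed limit or range.

ROBOT

A 6-joint arm with a two-finger parallel gripper is mounted at the origin on the work surface. World frame = base frame: x ahead of the robot, y to its left, z up, the work surface at z = 0. Lengths are in m, angles in rad, forces in N, time in s.
With the tool pointing down it reaches from about 0.3 to 0.825 m from the base axis. Payload 5.4 kg.
Tool frame: the origin (TCP) lies at the very end of the fingers, on their centre line; the grasp point (between the pads) lies 19 mm behind it; z points along the fingers, y is the line along which they close (so a half turn about z gives the same grasp; the last joint's range is limited). The gripper opens to 92 mm and grips with 3 to 60 N. Pads are 20 mm wide; open, the fingers measure 128 mm over their backs; the gripper's body (75 mm by 189 mm) begins 69 mm behind the grasp point.
Start: joints at [0.935, 0.158, 1.597, -0, 1.386, -0.21], TCP at [0.238, 0.524, 0.215] pointing down, gripper open.
Joint ranges: [-2.91, 2.91], [-0.94, 2.29], [0.18, 2.7], [-1.29, 4.43], [0.17, 2.64], [-3, 3]. Speed limits (rad/s): [2.57, 2.57, 3.14, 3.14, 3.14, 3.14].

INTERFACE

Orientations are given as a rotation vector (axis times angle).
In Python, from workcell import bot gives the robot as it stands. Calls block until the motion is done:
- bot.goto(position, orientation): joint-space move of the TCP to a pose.
- bot.line_to(position, rot=None, max_speed=0.15): straight line of the TCP; rot=None keeps the orientation; max_speed is the mean speed in m/s.
- bot.set_joints(angles): joint-space move.
- bot.set_gripper(opening, newtons=None): opening from 0.0 (shut) to 1.0 (fully open); newtons is the grip in N (None keeps the last); returns when the fingers have stopped.
- bot.hold(seconds).
- bot.inverse_kinematics(position, orientation): joint angles nearest the present ones, or None.
- bot.read_camera(name): name is "side" or "top"; returns a dict with "pixels" (420x560x3 uint8, blue, green, red), "fx", "fy", "cx", "cy" (pixels), "k1" (the pictures are not rectified: a ray, as slopes to the right and down, at radius r is drawn at 1 + k1 r^2 times it, then the intrinsics apply), "R" (3x3) and "t" (3): a world point X has camera coordinates R X + t. Camera axes: x right, y down, z forward; pixel columns grow to the right and rows downward; lengths in m; the calibration is good to about 2 mm. A picture is of the moment at which its call begins. There is no depth.
A pose or a line that the arm cannot do raises bot.MotionError and nothing moves.
- bot.job_done(): hands the job in; it is judged then, once.
Readings, each from a call of its own:
- bot.current_clock(): time.
- bot.current_joints(): joint angles.
- bot.current_joint_vel(): joint speeds.
- bot.current_effort(): joint torques, N m.
- bot.current_ee_pos(): TCP position.
- bot.current_tool_rot(): TCP orientation.
- bot.current_contact_force(): force on the tool from outside, world axes, zero at the start.
- bot.current_ft_torque(): the same for the moment, N m.
- bot.current_opening(): opening from 0.0 (shut) to 1.0 (fully open).
- bot.current_grip_force(): force on a finger pad.
Only numpy, scipy, OpenCV 4.12 (cv2) and the standard library are available. Lean on these libraries where they do the work, as an engineer would, in place of code of your own. Each camera call takes 0.05 s, during which the arm holds its last target. There are 200 camera calls.

## Working session

There is one attempt and no reset: what is moved stays moved. The work goes in short steps, each a Python script; the robot and the scene stay as the last script left them, time stands still between calls to the robot, and variables do not carry over. Pictures are saved under pics/ and viewed, at most 10 in all, crops included, and the job is handed in when it is done.

```bash
mkdir -p pics
python3 - <<'E'
from workcell import bot
import cv2,pickle
for n in("side","top"):
    c=bot.read_camera(n); pickle.dump(c,open(f"{n}0.pkl","wb")); cv2.imwrite(f"pics/{n}0.png",c["pixels"])
    print(n,c["fx"],c["fy"],c["cx"],c["cy"],c["k1"],c["R"],c["t"])
print(bot.current_clock(),bot.current_tool_rot())
E
```

```text
side 399.8957436247635 399.8957436247635 285.7203992104767 215.57166349624745 -0.038356209400101295 [[ 0.95933586 -0.28145964  0.02133509]
 [-0.15096377 -0.57547628 -0.80376427]
 [ 0.23850504  0.76785905 -0.59456524]] [-0.50260253  0.15667067  1.14930944]
top 451.8722055112962 451.8722055112962 278.9697532160621 209.06904664908276 -0.13606063863900567 [[ 0.01539402 -0.9997275  -0.01754878]
 [-0.99650026 -0.01389746 -0.08242624]
 [ 0.08215989  0.01875623 -0.99644265]] [0.01071776 0.52313244 1.22048342]
0.1 [-6.63636354e-01 -3.07000857e+00  2.30904424e-03]
```

View pics/side0.png

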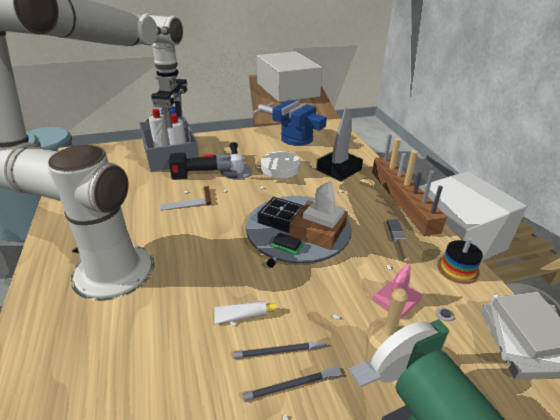

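View pics/top0.png

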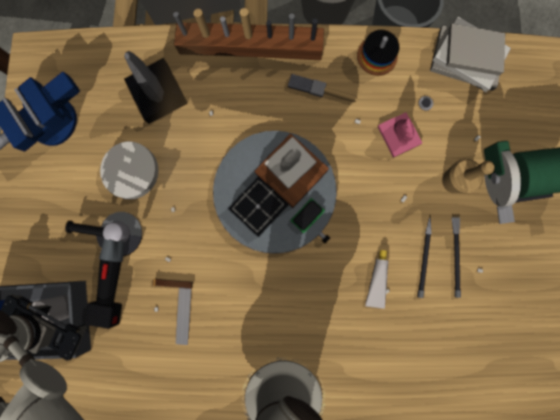

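The turntable is at (275,190) in the top view and (298,228) in the side view. On it are the plinth with chalk lines (top 258,205), the block with the white carving (291,165), and the pad. I'll enlarge both views.

```bash
cat > h.py <<'E'
import numpy as np,cv2,pickle
from scipy.optimize import least_squares
def proj(c,X):
    p=np.atleast_2d(X)@np.array(c["R"]).T+c["t"]; s=p[:,:2]/p[:,2:]
    s=s*(1+c["k1"]*(s**2).sum(1,keepdims=True))
    return s*[c["fx"],c["fy"]]+[c["cx"],c["cy"]]
def onplane(c,uv,z):
    f=lambda q: proj(c,[[q[0],q[1],z]])[0]-uv
    return least_squares(f,[.5,0]).x
def crop(c,x0,y0,w,h,k,name):
    im=c["pixels"][y0:y0+h,x0:x0+w]
    im=cv2.resize(im,None,fx=k,fy=k,interpolation=cv2.INTER_CUBIC)
    im=cv2.convertScaleAbs(im,alpha=1.3,beta=10)
    for x in range(0,w,10): cv2.putText(im,str(x0+x),(x*k,8),0,.3,(0,255,255),1);cv2.line(im,(x*k,10),(x*k,14),(0,255,255),1)
    for y in range(0,h,10): cv2.putText(im,str(y0+y),(0,y*k+4),0,.3,(0,255,255),1)
    cv2.imwrite(f"pics/{name}.png",im)
E
python3 - <<'E'
from h import *
t=pickle.load(open("top0.pkl","rb"));s=pickle.load(open("side0.pkl","rb"))
crop(t,225,130,110,110,5,"tc");crop(s,245,175,110,85,7,"sc")
E
```

```text
(no output)
```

View pics/tc.png

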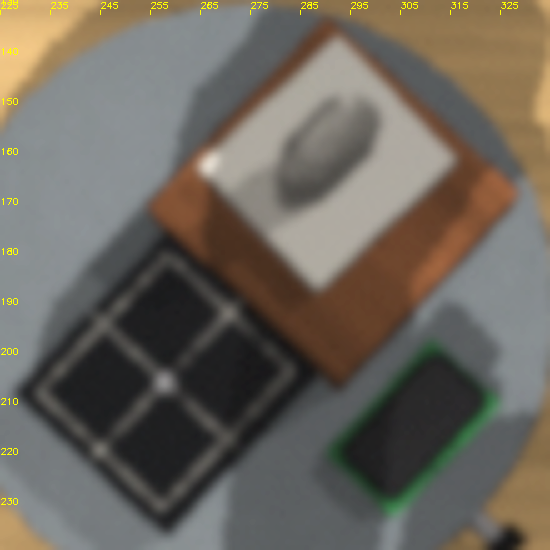

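View pics/sc.png

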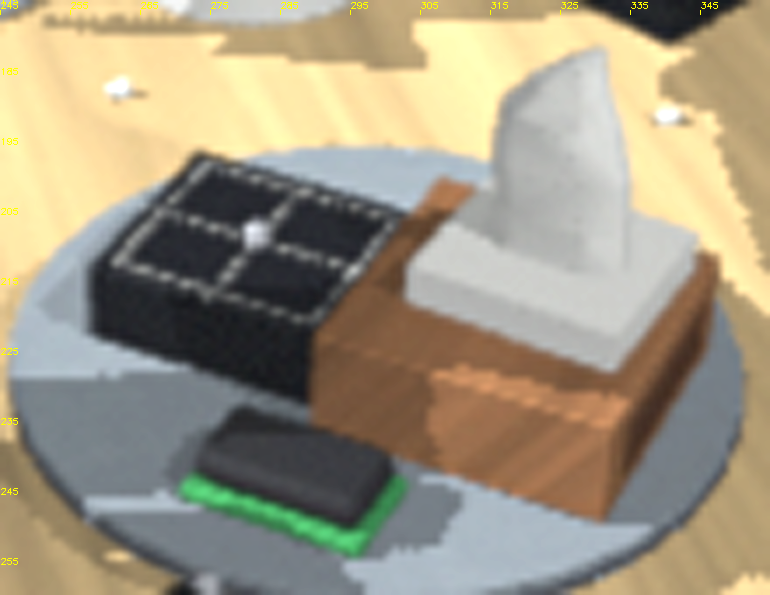

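```bash
cat > fit.py <<'E'
from h import *
t=pickle.load(open("top0.pkl","rb"));s=pickle.load(open("side0.pkl","rb"))
T=lambda p:(np.array(p)+.5)/5-.5+[225,130]
S=lambda p:(np.array(p)+.5)/7-.5+[245,175]
def fit(obs,name,g):
    def res(q,cams=None):
        c,sn=np.cos(q[2]),np.sin(q[2]);r=[]
        for cam,P,uv in obs:
            X=[q[0]+c*P[0]-sn*P[1],q[1]+sn*P[0]+c*P[1],P[2]]
            r.append(proj(cam,X)[0]-uv)
        return np.ravel(r)
    o=least_squares(res,g,loss="soft_l1"); print(name,o.x.round(4)); print(res(o.x).reshape(-1,2).round(1).tolist()); return o.x
g=[onplane(t,T([165,381]),.08),onplane(s,S([256,225]),.08)];print("pin",g)
def box(hx,hy,z,cam,f,pts): # order: (-,-) (-,+) (+,+) (+,-)
    return [(cam,(a*hx,b*hy,z),f(p)) for (a,b),p in zip([(-1,-1),(-1,1),(1,1),(1,-1)],pts) if p]
# top view: +x is down-left => +y is (ccw in world; image u=-y,v=-x) 
pl=lambda cs:[o for cam,f in cs for o in cs[(cam,f)]]
pt=box(.06,.055,.07,t,T,[None,(310,370),(167,533),(20,395)])+box(.05,.045,.07,t,T,[(165,255),(298,372),(160,513),(38,393)])+[(t,(0,0,.08),T((165,381)))]
ps=box(.06,.055,.07,s,S,[(405,212),(312,322),(92,272),(200,153)])+[(s,(0,0,.08),S((257,224)))]
ct=box(.05,.045,.104,t,T,[(340,33),(458,158),(320,292),(203,163)])[0:0]
q0=[*g[0],2.35]
fit(pt,"pl top",q0);fit(ps,"pl side",q0);fit(pt+ps,"pl both",q0)
c0=[*onplane(t,T((330,162)),.104),2.35]
ct=box(.05,.045,.104,t,T,[(340,33),(458,158),(320,292),(203,163)])
cs=box(.05,.045,.104,s,S,[None,(697,238),(612,335),(408,263)])+box(.05,.045,.084,s,S,[None,None,(612,370),(408,300)])
E
cat > a.py <<'E'
from fit import *
# try both corner cyclings
for k in range(2):
    P=[(340,33),(458,158),(320,292),(203,163)];P=P[k:]+P[:k]
    fit(box(.05,.045,.104,t,T,P),"carv top %d"%k,c0)
E
python3 a.py
```

```text
pin [array([0.52593552, 0.07350506]), array([0.52777863, 0.0714196 ])]
pl top [0.5261 0.0739 2.4101]
[[1.8, -0.1], [-0.5, 0.7], [-1.4, 0.0], [0.6, 0.3], [-1.2, -0.3], [0.7, -0.7], [0.3, 0.2], [-0.1, -0.1]]
pl side [0.5279 0.0739 2.4013]
[[2.4, 0.3], [1.2, 2.7], [-1.4, -0.8], [-0.8, -0.8], [-0.3, -0.3]]
pl both [0.5264 0.0738 2.4092]
[[1.8, -0.2], [-0.6, 0.6], [-1.4, -0.1], [0.6, 0.2], [-1.1, -0.3], [0.7, -0.8], [0.3, 0.1], [-0.1, -0.2], [1.9, 0.3], [0.9, 2.8], [-1.8, -0.6], [-1.4, -0.7], [-0.8, -0.2]]
carv top 0 [ 0.6395 -0.0115  2.341 ]
[[0.1, 0.3], [0.4, -0.0], [-0.0, -0.6], [-0.5, 0.2]]
carv top 1 [ 0.6392 -0.0116  0.7483]
[[0.3, 3.4], [2.1, -0.3], [-0.3, -2.9], [-2.0, 0.3]]
```

```bash
cat > b.py <<'E'
from fit import *
fit(cs,"carv side",[.64,-.0115,2.34]);fit(cs+ct,"carv both",[.64,-.0115,2.34])
from scipy.ndimage import map_coordinates
from scipy.optimize import minimize
u=np.linspace(-1,1,61)
L=np.vstack([np.c_[u*.05,u*0+v] for v in(-.045,0,.045)]+[np.c_[u*0+v,u*.045] for v in(-.05,0,.05)])
L=L[np.hypot(*L.T)>.012]
def sc(q,cams,sg,h=1):
    c,sn=np.cos(q[2]),np.sin(q[2]);P=L*[h,1];X=np.c_[q[0]+P@[c,-sn],q[1]+P@[sn,c],np.full(len(P),.0702)]
    r=0
    for cam in cams:
        im=cv2.GaussianBlur(cv2.cvtColor(cam["pixels"],6).astype(float),(0,0),sg)
        r-=map_coordinates(im,proj(cam,X)[:,::-1].T,order=1).mean()
    return r
for nm,cams in(("top",[t]),("side",[s]),("both",[t,s])):
    q=np.array([.5262,.0738,2.39])
    for sg in(1.5,.7):
        o=minimize(sc,q,(cams,sg),method="Nelder-Mead",options=dict(initial_simplex=[q,q+[.003,0,0],q+[0,.003,0],q+[0,0,.03]]));q=o.x
    print(nm,q.round(4),o.fun)
E
python3 b.py | tail -7
```

```text
carv side [ 0.6442 -0.0078  3.9033]
[[0.2, -2.9], [-1.1, -0.2], [1.2, 0.7], [-1.7, 0.1], [0.9, 0.6]]
carv both [ 0.643  -0.0212  2.8257]
[[-0.9, 12.6], [-22.4, -2.4], [6.3, -9.3], [-22.7, -2.1], [5.9, -9.5], [-8.4, 1.0], [0.7, -13.1], [16.1, -3.9], [6.5, 10.8]]
top [0.5269 0.0744 2.4055] -44.60487588040555
side [0.6158 0.1852 3.0561] -166.26871353275988
both [0.5641 0.2774 2.5107] -288.28261861081666
```

```bash
sed -i 's/^cs=.*/cs=box(.05,.045,.104,s,S,[(697,238),(612,335),(408,263),None])+box(.05,.045,.084,s,S,[None,(612,370),(408,300),None])/' fit.py
sed -i 's/    return r$/    return r+1e5*max(0,np.hypot(q[0]-.5267,q[1]-.074)-.006)/; s/for sg in(1.5,.7)/for sg in(1.,.6)/' b.py
sed -i '2a fit(box(.07,.07,.084,t,T,[(333,15),(517,190),(337,388),(152,208)]),"block top",[.64,0,2.4])' b.py
python3 b.py | tail -9
```

```text
carv side [ 0.6411 -0.0106  2.3248]
[[0.5, -0.9], [0.4, 0.2], [-0.2, -0.1], [-0.2, 0.5], [-0.5, -0.1]]
carv both [ 0.6399 -0.0113  2.3379]
[[0.2, -0.8], [0.4, 0.4], [-0.4, 0.3], [-0.2, 0.7], [-0.7, 0.2], [0.1, 0.1], [0.3, -0.1], [-0.2, -0.7], [-0.6, -0.0]]
block top [ 0.6228 -0.0143  2.3985]
[[-0.8, 0.1], [1.1, 0.8], [0.7, -0.3], [-1.0, -0.6]]
top [0.5269 0.0744 2.4058] -45.511194867690776
side [0.5296 0.0739 2.4045] -63.57696877926375
both [0.5281 0.074  2.4068] -107.25746783111691
```

The plinth pin is at (0.528, 0.074) with yaw 2.406, and the carving is at (0.640, -0.011) with yaw 2.338. Next I'll approach and grip.

```bash
cat >> h.py <<'E'
from scipy.spatial.transform import Rotation as Ro
def rot(yaw,k=0):
    a=yaw+k*np.pi; x=np.array([np.cos(a),np.sin(a),0]);z=np.array([0,0,-1.])
    return Ro.from_matrix(np.c_[x,np.cross(z,x),z]).as_rotvec()
PL=np.array([.528,.074]);PY=2.406
EX=np.array([np.cos(PY),np.sin(PY)]);EY=np.array([-EX[1],EX[0]])
def st(bot,m=""):
    print(m,"t%.1f"%bot.current_clock(),"p",np.round(bot.current_ee_pos(),4),"F",np.round(bot.current_contact_force(),1),"M",np.round(bot.current_ft_torque(),2),"g",round(float(bot.current_opening()),3),round(float(bot.current_grip_force()),1))
E
python3 - <<'E'
from workcell import bot
from h import *
j=np.array(bot.current_joints())
C=[.640,-.0113];best=None
for k in(0,1):
    q=bot.inverse_kinematics([*C,.27],rot(2.338,k)); q2=bot.inverse_kinematics([*PL,.131],rot(PY,k)); print(k,q,q2)
    if q is not None and q2 is not None and (best is None or abs(q[5])<abs(best[1][5])): best=(k,q)
k=best[0];print(k)
p=np.array(bot.current_ee_pos())
bot.line_to([p[0],p[1],.29],max_speed=.3)
bot.goto([*C,.25],rot(2.338,k)); st(bot,"above")
bot.line_to([*C,.145],max_speed=.12); st(bot,"down")
bot.set_gripper(0.0,30); st(bot,"grip")
for n in("side","top"):
    c=bot.read_camera(n); pickle.dump(c,open(f"{n}1.pkl","wb"))
crop(pickle.load(open("side1.pkl","rb")),245,165,110,85,7,"sc1")
E
```

```text
0 [-0.20608201  0.29698514  1.32600662  0.          1.5186009  -0.97328569] [-8.75809056e-02  1.31090745e-01  1.79926049e+00 -4.44089210e-16
  1.21124142e+00 -9.22784579e-01]
1 [-2.06082012e-01  2.96985136e-01  1.32600662e+00 -4.44089210e-16
  1.51860090e+00  2.16830697e+00] [-8.75809056e-02  1.31090745e-01  1.79926049e+00 -4.44089210e-16
  1.21124142e+00  2.21880807e+00]
0
above t2.9 p [ 0.64   -0.0102  0.2501] F [0.4 0.6 0.1] M [-0.05  0.02 -0.  ] g 1.002 0.0
down t3.9 p [ 0.6407 -0.0114  0.1461] F [ 0.1 -0.3 -0. ] M [-0.03  0.   -0.01] g 1.004 0.0
grip t4.9 p [ 0.6403 -0.011   0.1451] F [ 2.4  1.9 -0.3] M [ 0.14 -0.31 -0.03] g 0.281 30.0
```

View pics/sc1.png

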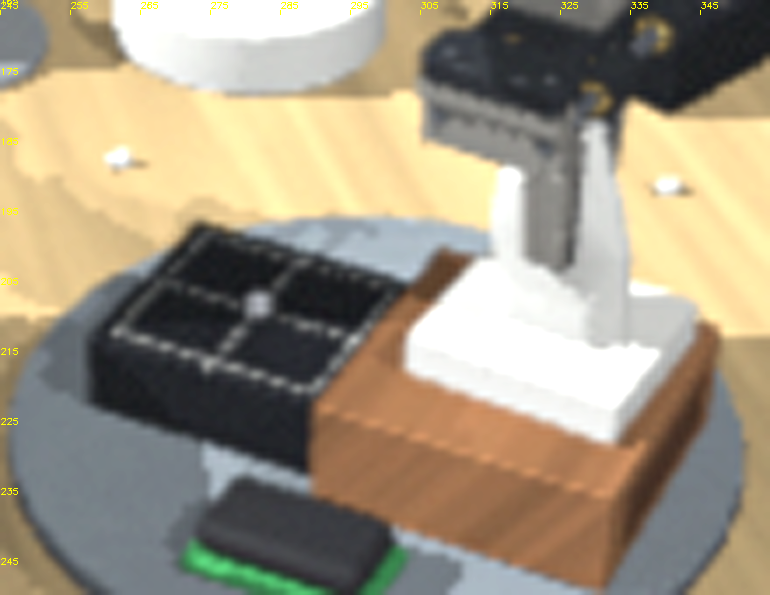

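Run:
```python
from workcell import bot
from h import *
z=.145
P=lambda s,l=0:[*(PL+s*EX+l*EY),z]
bot.line_to(P(-.068),rot(PY),max_speed=.05); st(bot,"-68")
bot.set_gripper(0.0,5); bot.hold(.3); st(bot,"eased"); bot.set_gripper(0.0,45); bot.hold(.2);st(bot,"regrip")
bot.line_to(P(-.02),max_speed=.05); st(bot,"-20")
for n in("side","top"):
    c=bot.read_camera(n); pickle.dump(c,open(f"{n}2.pkl","wb"))
s=pickle.load(open("side2.pkl","rb"))
crop(s,240,165,110,85,7,"sc2")
t=pickle.load(open("top2.pkl","rb"))
crop(t,220,120,110,110,5,"tc2")
```

```text
-68 t6.6 p [0.5786 0.0283 0.1451] F [ 3.3 -1.   0.1] M [-0.22 -0.52  0.06] g 0.28 30.0
eased t7.2 p [0.5784 0.0284 0.1451] F [1.7 0.1 1.2] M [-0.01 -0.32 -0.03] g 0.284 5.0
regrip t7.6 p [0.5784 0.0285 0.1451] F [1.  0.2 2.8] M [ 0.05 -0.29 -0.01] g 0.276 45.0
-20 t8.7 p [0.542  0.0611 0.1446] F [-1.   2.3 -1.7] M [ 0.1  -0.01 -0.05] g 0.278 45.0
```

View pics/sc2.png

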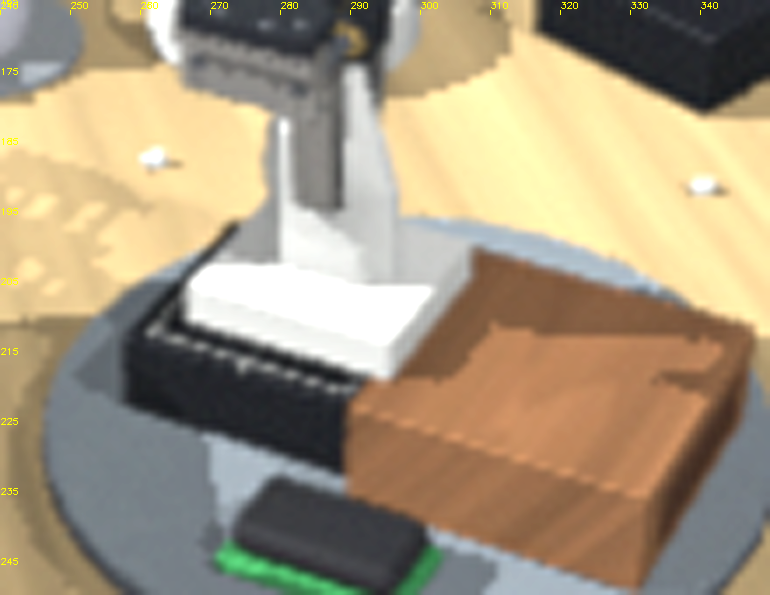

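View pics/tc2.png

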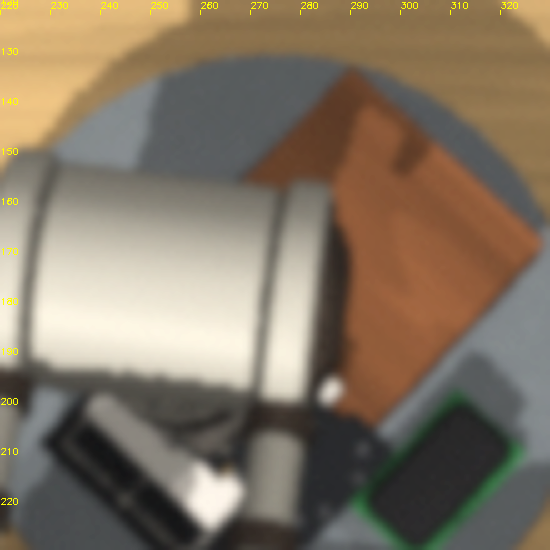

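```bash
cat > d.py <<'E'
from fit import *
from h import PL,EX,EY
S2=lambda p:(np.array(p)+.5)/7-.5+[240,165]
o=box(.05,.045,.104,s,S2,[(472,242),(388,347),(188,286),None])+box(.05,.045,.084,s,S2,[(None),(388,381),(188,322),None])
q=fit(o,"carv2",[.543,.06,2.4])
d=q[:2]-[.5296,.0739];print("rel",d@EX,d@EY,q[2]-2.4045)
E
python3 d.py|tail -3
```

```text
carv2 [0.5424 0.058  2.4061]
[[0.1, 0.1], [0.3, -0.1], [-0.3, -0.2], [0.1, 0.3], [-0.2, -0.1]]
rel -0.020166360772183017 0.0031818788541743354 0.001572894753056886
```

```bash
cat > low.py <<'E'
from workcell import bot
from h import *
def P(s,l,z): return [*(PL+s*EX+l*EY),z]
def lower(s,l,z0,z1,lim=8):
    z=z0
    while z>z1:
        z-=.001; bot.line_to(P(s,l,z),max_speed=.02)
        f=bot.current_contact_force()
        if f[2]>lim: break
    st(bot,"low %.3f"%z); return z
E
python3 - <<'E'
from low import *
bot.line_to(P(0,-.002,.145),max_speed=.04); st(bot,"over")
F0=np.array(bot.current_contact_force())
z=lower(0,-.002,.145,.1325)
E
```

```text
over t9.4 p [0.529  0.0756 0.1447] F [-0.6 -0.8 -7.8] M [-0.02 -0.01 -0.02] g 0.28 45.0
low 0.132 t12.7 p [0.5293 0.0755 0.1319] F [ 0.1 -0.3 -8.8] M [-0.02 -0.02  0.04] g 0.28 45.0
```

Run:
```python
from low import *
def press(z,target,step):
    for i in range(30):
        f=np.mean([bot.current_contact_force()[2] for _ in range(3)])
        if f>target: break
        z-=step; bot.line_to(P(0,-.002,z),max_speed=.02); bot.hold(.05)
    st(bot,"z %.4f"%z); return z
z=press(.132,0,.0004)
bot.set_gripper(0.0,5); bot.hold(.4); st(bot,"eased")
bot.set_gripper(0.0,45); bot.hold(.2); st(bot,"regrip")
z=press(z,9,.0002)
bot.hold(.5); st(bot,"hold"); open("z","w").write(str(z))
s=bot.read_camera("side");pickle.dump(s,open("side3.pkl","wb")); crop(s,240,165,110,85,7,"sc3")
```

```text
z 0.1308 t13.6 p [0.5296 0.0753 0.1314] F [-2.2 -1.3  0.6] M [-0.04  0.64  0.  ] g 0.278 45.0
eased t14.2 p [0.5299 0.0752 0.1312] F [ 0.  -3.2 -0.3] M [-0.66 -0.02  0.02] g 0.279 5.0
regrip t14.6 p [0.5299 0.0752 0.1312] F [ 2.  -5.2  1.3] M [-0.86 -0.27  0.03] g 0.278 45.0
z 0.1296 t16.4 p [0.5299 0.0752 0.1312] F [-1.  -6.2  9.3] M [-0.87  0.41  0.03] g 0.278 45.0
hold t16.9 p [0.5299 0.0752 0.1312] F [-2.8 -5.7  8.6] M [-0.89  0.38 -0.03] g 0.28 45.0
```

View pics/sc3.png

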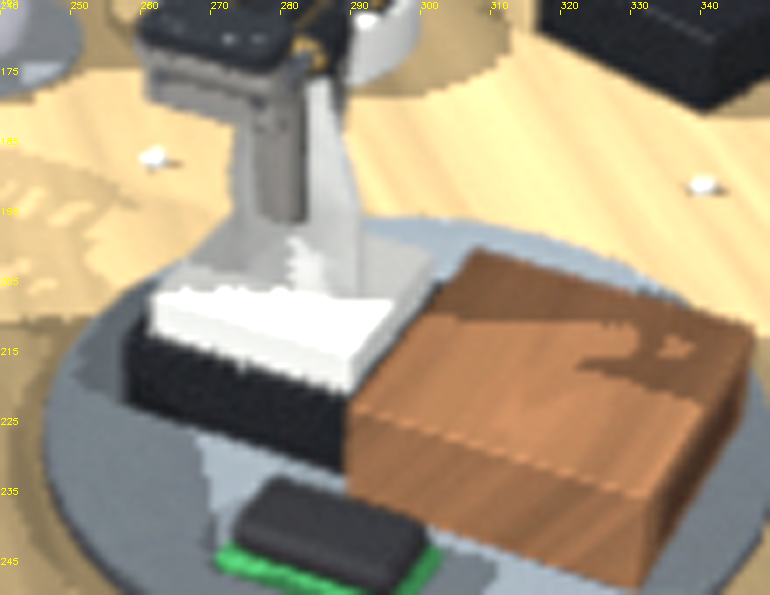

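```bash
cat > e.py <<'E'
from fit import *
from h import PL,EX,EY
S2=lambda p:(np.array(p)+.5)/7-.5+[240,165]
I=lambda u:((u-[240,165]+.5)*7-.5).round(0).tolist()
q=[.5296,.0739,2.4045]
for nm,hx,hy,zz in(("plinth",.06,.055,.07),("foottop",.05,.045,.09),("footbot",.05,.045,.07)):
  for a,b in((-1,-1),(-1,1),(1,1),(1,-1)):
    w=np.array(q[:2])+a*hx*EX+b*hy*EY; print(nm,a,b,I(proj(s,[*w,zz])[0]))
o=box(.05,.045,.09,s,S2,[(433,255),(350,360),(152,300),None])+box(.05,.045,.07,s,S2,[(None),(350,393),(152,333),None])
q=fit(o,"carv3",[.53,.075,2.4])
d=q[:2]-[.5296,.0739];print("rel",d@EX,d@EY,q[2]-2.4045)
E
python3 e.py|tail -15
```

```text
plinth -1 -1 [460.0, 283.0]
plinth -1 1 [360.0, 410.0]
plinth 1 1 [121.0, 336.0]
plinth 1 -1 [232.0, 217.0]
foottop -1 -1 [434.0, 253.0]
foottop -1 1 [350.0, 355.0]
foottop 1 1 [150.0, 295.0]
foottop 1 -1 [241.0, 198.0]
footbot -1 -1 [432.0, 288.0]
footbot -1 1 [349.0, 392.0]
footbot 1 1 [151.0, 331.0]
footbot 1 -1 [241.0, 233.0]
carv3 [0.5291 0.0716 2.4108]
[[0.1, 0.0], [0.2, -0.2], [-0.2, -0.3], [0.0, 0.3], [-0.1, 0.1]]
rel -0.001134403904790784 0.0020373121067646816 0.0063131380681071825
```

The foot's corners match the home pose to about 1 px, and it dropped the full 14 mm. I'll relieve the sideways load on the pin and trim the push.

Run:
```python
from low import *
c=np.array([*(PL-.002*EY),float(open("z").read())])
def F():
    r=[]
    for _ in range(5): r.append(bot.current_contact_force()); bot.hold(.02)
    return np.mean(r,0)
for i in range(14):
    f=F(); e=f-[0,0,10.5]
    if np.hypot(*e[:2])<1.2 and abs(e[2])<.7: break
    c+=np.clip(6e-5*e,-4e-4,4e-4); bot.line_to(c,max_speed=.02); bot.hold(.05)
st(bot,"c %s it %d"%(c.round(4),i)); bot.hold(.8); st(bot,"hold"); print(F(), Ro.from_rotvec(bot.current_tool_rot()).as_matrix()[:,[0,2]].T.round(4), EX)
```

```text
c [0.529  0.0746 0.1293] it 5 t19.0 p [0.5299 0.0752 0.1312] F [ 0.1 -1.1  9.9] M [-0.53  0.34 -0.01] g 0.279 45.0
hold t19.8 p [0.5299 0.0752 0.1312] F [ 0.3 -0.3  9. ] M [-0.54  0.32  0.01] g 0.281 45.0
[-0.67443481 -1.03018798  9.4554347 ] [[-0.7416  0.6708 -0.0011]
 [ 0.0023  0.001  -1.    ]] [-0.7414332   0.67102669]
```

Run:
```python
from low import *
c=np.array([.529,.0746,.1293]); R0=Ro.from_rotvec(rot(PY)); a=np.zeros(3)
def W():
    r=[]
    for _ in range(5): r.append(np.r_[bot.current_contact_force(),bot.current_ft_torque()]); bot.hold(.02)
    return np.mean(r,0)
for i in range(16):
    w=W(); e=w[:3]-[0,0,10]
    if np.hypot(*e[:2])<1.2 and abs(e[2])<.7 and np.hypot(*w[3:5])<.2: break
    c+=np.clip(5e-5*e,-4e-4,4e-4); a[:2]+=np.clip(.004*w[3:5],-.003,.003); a=np.clip(a,-.02,.02)
    bot.line_to(c,(Ro.from_rotvec(a)*R0).as_rotvec(),max_speed=.02); bot.hold(.05)
    if i%3==0: print(i,w.round(2),a.round(4))
bot.hold(.8); st(bot,"hold %d"%i); print(W().round(2),c.round(4),a.round(4), Ro.from_rotvec(bot.current_tool_rot()).as_matrix()[:,2].round(4))
```

```text
0 [-0.35 -1.06  9.92 -0.47  0.35  0.  ] [-0.0019  0.0014  0.    ]
3 [-1.14 -1.98  9.73 -0.05  0.    0.04] [-0.0039  0.0026  0.    ]
hold 6 t23.0 p [0.5299 0.0752 0.1312] F [-0.4 -0.8  9.3] M [ 0.07 -0.03  0.04] g 0.278 45.0
[-0.88 -1.42  8.74  0.05 -0.    0.03] [0.5287 0.0741 0.1292] [-0.0037  0.0026  0.    ] [ 5.0e-04 -1.7e-03 -1.0e+00]
```

Run:
```python
from low import *
R=(Ro.from_rotvec([-.0037,.0026,0])*Ro.from_rotvec(rot(PY))).as_rotvec()
bot.line_to([.5287,.0740,.1290],R,max_speed=.02); bot.hold(.6); st(bot)
print(np.mean([(bot.hold(.02),bot.current_contact_force())[1] for _ in range(10)],0))
s=bot.read_camera("side"); print(np.abs(s["pixels"].astype(int)-pickle.load(open("side3.pkl","rb"))["pixels"])[195:225,262:300].mean())
print(bot.job_done())
```

```text
t24.0 p [0.5299 0.0751 0.1312] F [-0.9 -0.7 10.8] M [0.14 0.17 0.  ] g 0.279 45.0
[-1.33782913 -0.66590395 10.73468173]
0.718421052631579
the job is handed in; nothing more can be done
None
```

The carving is on the pin, flat and square on the plinth. It is still gripped at 45 N and pressed down with about 10.7 N, and I handed the job in at about 24 s.

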